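# Re-arm the rolling-ball tester

### The arm

A 6-joint arm with a two-finger parallel gripper is mounted at the origin on the work surface. World frame = base frame: x ahead of the robot, y to its left, z up, the work surface at z = 0. Lengths are in m, angles in rad, forces in N, time in s.
With the tool pointing down it reaches from about 0.25 to 0.775 m from the base axis. Payload 8.9 kg.
Tool frame: the origin (TCP) lies at the very end of the fingers, on their centre line; the grasp point (between the pads) lies 19 mm behind it; x points along the fingers, y is the direction in which the jaws open and shut, and the axes are right-handed (so a half turn about x gives the same grasp; the last joint's range is limited). The gripper opens to 85 mm and grips with 20 to 120 N. Pads are 22 mm wide; open, the fingers measure 114 mm over their backs; the gripper's body (76 mm by 85 mm) begins 54 mm behind the grasp point. The pads swing forward as they close: fully open they stand 13 mm farther back than shut.
Start: joints at [-1.273, 0.291, -0.153, 1.127, 0, 1.431], TCP at [0.222, -0.476, 0.231] pointing down, gripper open.
Joint ranges: [-2.52, 2.52], [-0.91, 1.74], [-1.3, 1.37], [-1.96, 2.02], [-1.52, 1.47], [-3.14, 3.14]. Speed limits (rad/s): [2.22, 2.22, 2.79, 3.14, 3.14, 3.14].

### API

Orientations are given as a rotation vector (axis times angle).
In Python, from cell import env gives the robot as it stands. The module is installed in compiled form; this text tells all that it offers.
- The arm moves only by the tool play_rows, never from a script. Its argument "increments" is a list of rows, each a list of 2 entries, a list of its own where there are three numbers: the shift along the tool's x, y, z in mm, then the turn, a rotation vector about the tool's x, y, z in rad. In form: [[[dx, dy, dz], [wx, wy, wz]], ...]. A call has 1 to 20 rows; each row shifts and turns the commanded pose from where the row before left it, along the tool's axes as they then stand; what a row does not reach is not made up. A row lasts 1/12 s, in which the tool goes at most 41.7 mm and 7.16 degrees, less where a joint would pass 70% of its speed; a pose out of reach is approached as far as the arm can. A call is refused whole if a number of a shift passes 41.7 or a number of a turn 0.125, either way. A call with a gripper value outside its range is refused whole. "hand" is the opening, from 0 (shut) to 1 (fully open), set as the call begins (left out, the last holds). The fingers move at their own pace and stop on an object; "newtons" is the grip in N (left out, the last holds). Time passes only in rows, so rows that do not move let the fingers close. It gives the time, the measured TCP pose, the force and the opening at its end, in the units of the state.
- env.observe(): the state, without advancing time (a new reading comes with each control period).
- env.read_camera(name): name is "scene" or "side" or "wrist"; returns the picture (400x640x3 uint8, red, green, blue); there is no depth.
- env.camera_info(name): a dict with "fx", "fy", "cx", "cy" (pixels), "pose" (4x4, takes a point from camera to world coordinates). Camera axes: x right, y up, looking along -z (the intrinsics and any distortion apply to the point x, -y, -z); pixel columns grow to the right and rows downward; lengths in m; the calibration is good to about 2 mm. A picture is of the moment at which its call begins: read the wrist's pose just before it. camera_info takes no time and is no camera call; for the wrist camera it gives the pose at the moment of the call.
- env.close_job(): hands the job in, once; it reports no verdict.
Trained networks look in the newest picture that a camera, given by its name, has taken for a name from the list of things; names that differ only in an ending like _2 or _b are one class to them, and where a whole thing is asked for, a point or a joint stands for the part that bears it (a point fixed in the world has none). Each returns a list of dicts, best first, with "score" (0 to 1); they miss things now and then, are a little off and sometimes report something else, mostly with a low value. They report only what shows in the picture. A call takes as long as a camera call.
- env.cut_out(camera, query): "pixels" (400x640 bool, what is visible of it).
- env.tip_of(camera, query): "position" ([x, y, z] in m, in world coordinates, good to about 4 mm: a listed point, or the origin of a listed thing).
The state is a dict: "t": time; "qpos": joint angles; "dq": joint speeds; "joint_torque": joint torques, N m; "position": TCP position; "orientation": TCP orientation; "wrist_force": force on the tool from outside, world axes, zero at the start; "wrist_torque": the same for the moment, N m; "finger_gap": finger opening in m.
Only numpy, scipy, OpenCV 4.12 (cv2) and the standard library are available. Lean on these libraries where they do the work, as an engineer would, in place of code of your own. Each camera call takes 0.05 s, during which the arm holds its last target. There are 200 camera calls.

### The job

Get the rolling-ball tester ready for its next run: with a fingertip, push the steel ball back along the run-out and on up the sloped gutter until it has passed the orange catch and the catch has sprung up behind it, so that it stays at the top and cannot roll back. Keep pushing it up the slope by fingertip rather than shooting it up, do not lift it out of the gutter, and leave the other things on the bench where they are.

Things in the scene. Friction and masses are not known exactly. Their poses are not given: they have to be found in the camera images.
- ball_center (a point): centre of the loose polished steel ball, 25.4 mm in diameter, 55 to 85 g. It starts at rest in the level part of the gutter, 40 to 150 mm from the foot of the slope, and rolls freely.
- tester: rolling-ball tester, fixed to the bench: blue-grey base plate 520 x 110 mm, its top 16 mm up, carrying a straight dark-grey metal gutter; a white scale beside the level part. Origin on the bench surface under the foot of the slope; x level, along the gutter, uphill; y across; z up.
- runout_end (a point): lower end of the gutter's level part, on its bottom line. The level part runs from here 243 mm to the foot of the slope, its bottom line 24 mm above the bench. The gutter, all along, is an open 120 degree vee 26 mm wide; its rims are 7.5 mm and the ball's centre 14.7 mm above its bottom line. A dark end stop here is 42 mm high.
- ramp: the sloped part of the gutter, rising at 12 degrees (0.209 rad). Origin on the gutter's bottom line at the foot of the slope (24 mm above the bench); x runs up the slope along the bottom line, y across, z square to the slope. 206 mm long, same vee as the level part.
- seat (a point): where the ball's centre lies when it rests against the catch at the top: 175.8 mm up the slope from the foot, 14.7 mm square above the bottom line. From here the ball has about 7 mm of play up to the top stop.
- top_stop (a point): rubber face of the dark stop, 28 mm wide, across the top of the gutter, 195.5 mm up the slope; it reaches 26 mm above the bottom line. This point is 15 mm above the bottom line.
- catch_edge (a point): edge of the orange catch when up: 165 mm up the slope, 8 mm above the gutter's bottom line; 6 mm wide. Steep side uphill; the gentle side, 26 mm long, faces downhill.
- catch (a joint): the orange one-way catch, a sprung lever in a slot in the gutter's bottom, in rad: 0 = up, 0.25 = fully down. The ball, pushed uphill, presses it down with under 3 N; it springs up by itself once the ball's centre is 11 mm past its edge. An orange thumb pad on the same lever sticks out beyond the top end of the ramp; pressing it down would let the ball go.
- jar_green_mid (a point): bystander, loose, to be left alone: sample jar with white lid and olive-green dried filling, 83 mm across, 64 mm tall; this point is its centre, half-way up
- jar_brown_mid (a point): bystander, loose, to be left alone: sample jar with white lid and brown dried filling, 83 mm across, 64 mm tall; this point is its centre, half-way up
- tape_roll_mid (a point): bystander, loose, to be left alone: yellow roll of packaging tape lying flat, 92 mm across, 25 mm tall; this point is its centre, half-way up
- dish_mid (a point): bystander, loose, to be left alone: clear dish, 90 mm across, 13 mm tall, with a biscuit in it; this point is its centre, half-way up
- probe_mid (a point): bystander, loose, to be left alone: aluminium cylinder probe of the texture analyser standing on its 35 mm wide face, 58 mm tall; this point is its centre, half-way up
- weight_mid (a point): bystander, loose, to be left alone: brass 300 g weight with a knob, 38 mm across, 55 mm tall; this point is its centre, half-way up
- ball_case_mid (a point): bystander, loose, to be left alone: grey case, 120 x 60 x 22 mm, holding five smaller steel balls (up to 31 mm tall with them); this point is its centre, half-way up

How it is judged:
By the outcome, as a careful person would: the job done as asked, in the order asked, and still so for the second after the job is handed in, with the robot touching nothing.
It also fails if it takes over 48 s, if anything falls off the work surface, if the arm or the gripper's body presses on something with over 40 N, if the wrist force passes 120 N, or if a joint passes its speed limit or range.

## Working session

There is one attempt and no reset: what is moved stays moved. The work goes in short steps, Python scripts to look and compute and a tool call to move; the robot and the scene stay as the last step left them, time stands still between calls to the robot, and variables do not carry over. Pictures are saved under pics/ and viewed, about 8 in all and at most 12, crops included, and the job is handed in when it is done.

Besides the shell and the picture viewer there is one more tool, called after "Request:" by a JSON object that holds its "name" and its "arguments". play_rows: Moves the arm, as the interface text tells. Its arguments: {"type":"object","properties":{"increments":{"type":"array","items":{"type":"array"}},"hand":{"type":"number"},"newtons":{"type":"number"}},"required":["increments"]}

```bash
mkdir -p pics; python3 - <<'E'
from cell import env
import cv2,numpy as np
s=env.observe();print({k:np.round(v,3).tolist() for k,v in s.items()})
for c in("scene","side"):
    im=env.read_camera(c);cv2.imwrite(f"pics/{c}0.png",im[:,:,::-1])
    i=env.camera_info(c);print(c,{k:np.round(v,4).tolist() for k,v in i.items()})
    for n in("ball_center","tester","runout_end","ramp","seat","top_stop","catch_edge","jar_green_mid","jar_brown_mid","tape_roll_mid","dish_mid","probe_mid","weight_mid","ball_case_mid"):
        r=env.tip_of(c,n)
        print(c,n,[(np.round(d["position"],4).tolist(),round(float(d["score"]),2)) for d in r[:2]])
print(env.observe()["t"])
E
```

```text
{'t': 0.0, 'qpos': [-1.273, 0.291, -0.154, 1.127, 0.0, 1.432], 'dq': [-0.0, 0.001, -0.001, 0.0, -0.001, 0.001], 'joint_torque': [-0.001, -53.715, 33.137, 0.016, -0.0, 0.0], 'position': [0.222, -0.475, 0.231], 'orientation': [1.98, 0.441, -1.98], 'wrist_force': [-0.1, 0.477, -0.125], 'wrist_torque': [0.022, -0.01, -0.017], 'finger_gap': 0.085}
scene {'fx': 463.142, 'fy': 463.142, 'cx': 319.2997, 'cy': 195.3073, 'pose': [[-0.1804, -0.7765, 0.6037, 1.2883], [0.9836, -0.1434, 0.1094, 0.1357], [0.0016, 0.6135, 0.7897, 0.9821], [0.0, 0.0, 0.0, 1.0]]}
scene ball_center [([0.5083, -0.1666, 0.0379], 0.55)]
scene tester [([0.5532, -0.0281, 0.0014], 0.83)]
scene runout_end [([0.482, -0.2569, 0.0247], 0.77), ([0.4364, -0.0125, 0.0288], 0.46)]
scene ramp [([0.561, -0.0241, 0.0234], 0.9)]
scene seat []
scene top_stop [([0.6186, 0.1462, 0.0774], 0.7), ([0.6737, -0.203, 0.0298], 0.33)]
scene catch_edge [([0.6126, 0.1204, 0.0677], 0.64)]
scene jar_green_mid [([0.7692, 0.0625, 0.0356], 0.76)]
scene jar_brown_mid [([0.673, -0.2043, 0.0293], 0.87)]
scene tape_roll_mid [([0.6859, -0.094, 0.0126], 0.58), 
[... 694 characters left out ...]
13, 0.0199], 0.78)]
side seat [([0.612, 0.1374, 0.0766], 0.91)]
side top_stop [([0.6229, 0.1517, 0.0787], 0.64)]
side catch_edge [([0.6052, 0.1268, 0.0647], 0.79), ([0.7704, 0.0625, 0.0372], 0.7)]
side jar_green_mid [([0.7671, 0.0644, 0.0347], 0.69), ([0.6042, 0.1245, 0.062], 0.35)]
side jar_brown_mid [([0.6775, -0.2038, 0.032], 0.61)]
side tape_roll_mid [([0.6844, -0.0871, 0.0135], 0.69)]
side dish_mid [([0.5036, 0.1973, 0.0054], 0.9), ([0.5111, -0.1623, 0.039], 0.6)]
side probe_mid [([0.4626, 0.0949, 0.0302], 0.8), ([0.625, 0.1494, 0.0795], 0.71)]
side weight_mid [([0.4393, -0.0131, 0.0256], 0.82), ([0.6832, -0.0885, 0.0137], 0.57)]
side ball_case_mid [([0.3937, -0.1206, 0.007], 0.88)]
1.5
```

View pics/scene0.png

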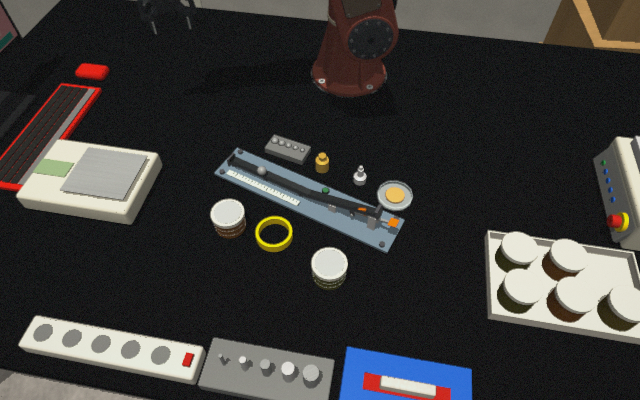

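View pics/side0.png

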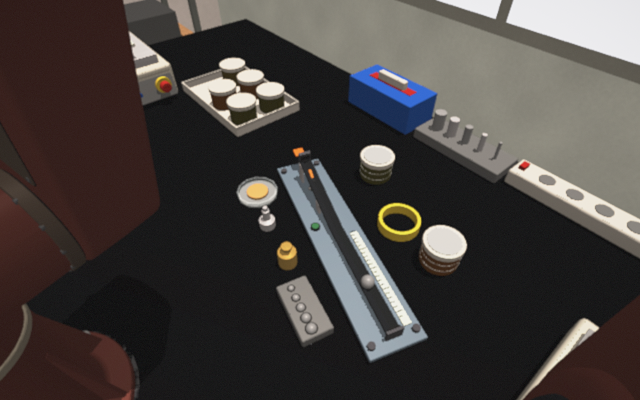

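The scene view shows the ball at about (262,170), the catch at (362,210) and the top stop at (372,217). The side view has the ball at (367,282) on the level part, with clear gutter behind it. Next I'll fit the tester's pose and work out the approach.

```bash
cat > h.py <<'E'
from cell import env
import cv2,numpy as np
from scipy.spatial.transform import Rotation as Ro
from scipy.optimize import least_squares
c,s=np.cos(.20944),np.sin(.20944)
def rp(x,z): return np.array([x*c-z*s,24e-3+x*s+z*c])   # ramp (x,z)-> tester x, height
P={"runout_end":-.243,"tester":0,"ramp":0,"seat":rp(.1758,.0147)[0],"top_stop":rp(.1955,.015)[0],"catch_edge":rp(.165,.008)[0]}
def fit(obs):
    f=lambda p:np.concatenate([np.array(o)[:2]-p[:2]-P[n]*np.array([np.cos(p[2]),np.sin(p[2])]) for n,o in obs])
    r=least_squares(f,[.56,-.03,1.24],loss="soft_l1",f_scale=.003);return r.x,f(r.x).reshape(-1,2)
def delta(pos,yaw_dir,s=None):
    """tool-frame shift (mm) and rotvec from state to tool down with tool z along +-yaw_dir"""
    s=s or env.observe();R=Ro.from_rotvec(s["orientation"]);out=[]
    for a in(0,1,2,3):
        th=yaw_dir+a*np.pi/2;z=np.array([np.cos(th),np.sin(th),0]);x=np.array([0,0,-1.])
        T=Ro.from_matrix(np.c_[x,np.cross(z,x),z]);out.append((a,(R.inv()*T).as_rotvec().round(3)))
    return R.inv().apply(np.array(pos)-s["position"])*1e3,out
E
python3 - <<'E'
from h import *
obs=[("tester",(.5532,-.0281)),("tester",(.5557,-.0272)),("runout_end",(.482,-.2569)),("runout_end",(.484,-.2614)),("ramp",(.561,-.0241)),("ramp",(.5582,-.0313)),("top_stop",(.6186,.1462)),("top_stop",(.6229,.1517)),("catch_edge",(.6126,.1204)),("catch_edge",(.6052,.1268)),("seat",(.612,.1374))]
p,r=fit(obs);print(p.round(4),(r*1e3).round(1).tolist())
d=np.array([np.cos(p[2]),np.sin(p[2])]);n=np.array([-d[1],d[0]])
b=np.array([.5095,-.164])-p[:2];print("ball along,across",b@d,b@n)
s0=env.observe();print(Ro.from_rotvec(s0["orientation"]).as_matrix().round(3))
w=p[:2]-.200*d;print(w);print(delta([*w,.15],p[2]))
# ball by pixels: triangulate mask centres
pr=[]
for cam in("scene","side"):
    env.read_camera(cam);m=env.cut_out(cam,"ball_center")
    for q in m[:1]:
        v,u=np.nonzero(q["pixels"]);print(cam,u.mean(),v.mean(),len(u),q["score"])
        i=env.camera_info(cam);M=np.array(i["pose"])
        k=M[:3,:3]@np.array([(u.mean()-i["cx"])/i["fx"],-(v.mean()-i["cy"])/i["fy"],-1]);pr.append((M[:3,3],k/np.linalg.norm(k)))
A=sum(np.eye(3)-np.outer(k,k) for o,k in pr);B=sum((np.eye(3)-np.outer(k,k))@o for o,k in pr)
x=np.linalg.solve(A,B);print("ball",x.round(4));b=x[:2]-p[:2];print(b@d,b@n)
E
```

```text
[ 0.5589 -0.0277  1.2495] [[-5.7, -0.4], [-3.2, 0.5], [-0.1, 1.4], [1.9, -3.1], [2.1, 3.6], [-0.7, -3.6], [0.3, -4.6], [4.6, 0.9], [3.3, -3.4], [-4.1, 3.0], [-0.2, 4.9]]
ball along,across -0.14490932282853555 0.0038222680335317366
[[ 0.     0.423 -0.906]
 [ 0.    -0.906 -0.423]
 [-1.    -0.    -0.   ]]
[ 0.49572817 -0.21747831]
(array([  81.31421318, -118.21494519, -357.16079475]), [(0, array([2.329, 0.   , 0.   ])), (1, array([ 0.758, -0.   ,  0.   ])), (2, array([-0.813, -0.   ,  0.   ])), (3, array([-2.383, -0.   , -0.   ]))])
scene 353.4321550741163 207.2770809578107 877 0.57
side 367.66896551724136 281.5931034482759 145 0.58
ball [ 0.5498 -0.0071 -0.0848]
0.016667426328441537 0.01510822863447597
```

Request:
{"name": "play_rows", "arguments": {"increments": [[[5,-10,-30],[0,0,0]],[[5,-10,-30],[0,0,0]],[[5,-10,-30],[0,0,0]],[[5,-10,-30],[0,0,0]],[[5,-10,-30],[0,0,0]],[[5,-10,-30],[0,0,0]],[[5,-10,-30],[0,0,0]],[[5,-10,-30],[0,0,0]],[[5,-10,-30],[0,0,0]],[[5,-10,-30],[0,0,0]],[[5,-10,-30],[0,0,0]],[[5,-10,-30],[0,0,0]],[[0,0,0],[-0.116,0,0]],[[0,0,0],[-0.116,0,0]],[[0,0,0],[-0.116,0,0]],[[0,0,0],[-0.116,0,0]],[[0,0,0],[-0.116,0,0]],[[0,0,0],[-0.116,0,0]],[[0,0,0],[-0.117,0,0]],[[0,0,0],[0,0,0]]], "hand": 0, "newtons": 30}}

```text
t: 3.37
position: [0.4975, -0.2147, 0.1713]
orientation: [1.438, 1.043, -1.438]
wrist_force: [-0.5, 0.1, 0.8]
finger_gap: 0.0003
```

```bash
python3 - <<'E'
from h import *
s=env.observe();print(s["t"],s["position"],s["qpos"],s["finger_gap"]);print(Ro.from_rotvec(s["orientation"]).as_matrix().round(3))
i=env.camera_info("wrist");im=env.read_camera("wrist");cv2.imwrite("pics/w1.png",im[:,:,::-1])
print({k:np.round(v,4).tolist() for k,v in i.items()})
for n in("ball_center","runout_end","tester","ramp","top_stop","catch_edge"):print(n,[(np.round(d["position"],4),d["score"]) for d in env.tip_of("wrist",n)[:2]])
E
```

```text
3.3667 [ 0.49754453 -0.21466367  0.17129511] [-5.42262095e-01  3.63075104e-01 -2.12846833e-01  9.94902660e-01
  4.55235813e-06  1.34414520e+00] 0.00034293723505166105
[[-0.     0.951 -0.31 ]
 [ 0.    -0.31  -0.951]
 [-1.    -0.    -0.   ]]
{'fx': 356.5407, 'fy': 356.5407, 'cx': 317.8499, 'cy': 199.136, 'pose': [[0.9508, 0.293, 0.1008, 0.5239], [-0.3098, 0.8991, 0.3091, -0.1357], [-0.0001, -0.3251, 0.9457, 0.3138], [0.0, 0.0, 0.0, 1.0]]}
ball_center [(array([ 0.5072, -0.1626,  0.0407]), 0.94)]
runout_end [(array([ 0.4819, -0.2523,  0.0225]), 0.66)]
tester []
ramp []
top_stop []
catch_edge []
```

View pics/w1.png

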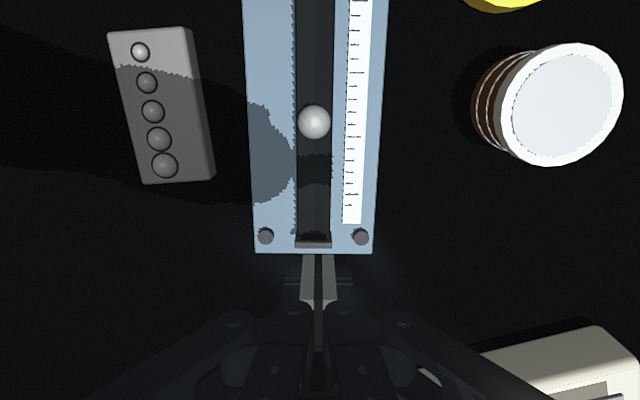

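The wrist view shows the ball at (314,121), the gutter between about u 296 and 333, and the end stop at (313,240). Next I'll get the gutter's centre line from its rims.

```bash
python3 - <<'E'
from h import *
i=env.camera_info("wrist");M=np.array(i["pose"]);im=cv2.imread("pics/w1.png").astype(int)
def g(u,v,z):
    k=M[:3,:3]@np.array([(u-i["cx"])/i["fx"],-(v-i["cy"])/i["fy"],-1]);return (M[:3,3]+k*(z-M[2,3])/k[2])[:2]
b=g(314,121.5,.0387);print("ball",b)
pts=[]
for v in(10,25,40,60,80,210,220,228):
    gr=im[v].sum(1);d=gr<200;u=315
    l=u
    while d[l]:l-=1
    r=u
    while d[r]:r+=1
    L,R=g(l+.5,v,.0315),g(r-.5,v,.0315);print(v,l,r,np.linalg.norm(R-L).round(4),((L+R)/2).round(4));pts.append((L+R)/2)
pts=np.array(pts);c0=pts.mean(0);d=np.linalg.svd(pts-c0)[2][0];d*=np.sign(d[1]);print("dir",np.arctan2(d[1],d[0]))
n=np.array([-d[1],d[0]]);print("ball across",(b-c0)@n)
e=g(313,234,.042);print("stop",e, "ball-stop",(b-e)@d)
for q in([.5589,-.0277],[.482,-.2569]):print((np.array(q)-c0)@n)
E
```

```text
ball [ 0.51146979 -0.16557149]
10 294 335 0.0283 [ 0.5363 -0.0929]
25 294 334 0.028 [ 0.5329 -0.1019]
40 294 334 0.0283 [ 0.5297 -0.1112]
60 294 334 0.0288 [ 0.5254 -0.124 ]
80 294 333 0.0285 [ 0.5206 -0.1372]
210 295 330 0.0288 [ 0.4864 -0.2358]
220 296 330 0.0282 [ 0.4838 -0.2445]
228 296 330 0.0284 [ 0.4814 -0.2516]
dir 1.238016159916799
ball across -0.00047301641107484396
stop [ 0.48130325 -0.2524399 ] ball-stop 0.09195717948675962
-0.0002623514882843826
-0.0024544610249797264
```

Request:
{"name": "play_rows", "arguments": {"increments": [[[0,-2.5,-1.5],[0.015,0,0]],[[20,0,0],[0,0,0]],[[20,0,0],[0,0,0]],[[20,0,0],[0,0,0]],[[20,0,0],[0,0,0]],[[20,0,0],[0,0,0]],[[10,0,0],[0,0,0]],[[10,0,0],[0,0,0]],[[8,0,0],[0,0,0]],[[5,0,0],[0,0,0]],[[4,0,0],[0,0,0]],[[0,0,0],[0,0,0]]]}}

```text
t: 4.72
position: [0.4956, -0.2124, 0.034]
orientation: [1.452, 1.031, -1.452]
wrist_force: [-0.1, -0.2, 0.2]
finger_gap: -0.0
```

```bash
python3 - <<'E'
from h import *
s=env.observe();print(s["t"],s["position"],s["wrist_force"])
im=env.read_camera("wrist");a=env.read_camera("side")[180:380,270:470]
a=cv2.resize(a,(400,400),interpolation=2);cv2.imwrite("pics/w2.png",np.hstack([im[:,120:520],a])[:,:,::-1])
E
```

```text
4.7167 [ 0.49560892 -0.21243143  0.03404863] [-0.10370794 -0.18164125  0.19832861]
```

View pics/w2.png

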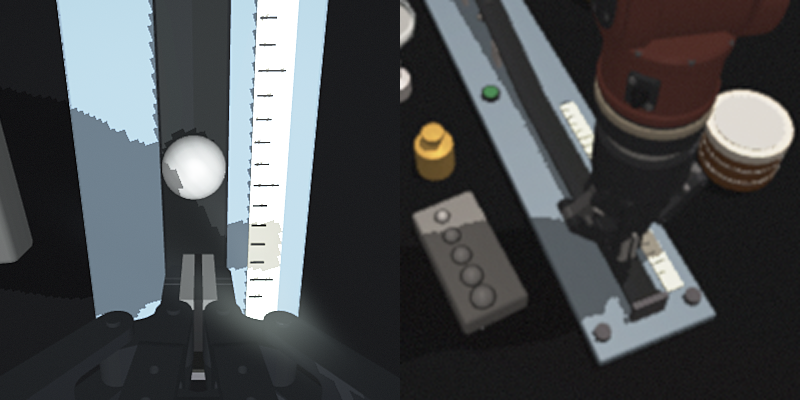

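The fingers are centred in the gutter behind the ball at (199,255), and the ball is untouched at (194,167). I'll start pushing gently.

Request:
{"name": "play_rows", "arguments": {"increments": [[[0,-0.5,-4],[0,0,0]],[[0,0,-4],[0,0,0]],[[0,0,-4],[0,0,0]],[[0,0,-4],[0,0,0]],[[0,0,-2],[0,0,0]],[[0,0,-2],[0,0,0]],[[0,0,-2],[0,0,0]],[[0,0,-2],[0,0,0]],[[0,0,-2],[0,0,0]],[[0,0,-2],[0,0,0]],[[0,0,-2],[0,0,0]],[[0,0,-2],[0,0,0]],[[0,0,-3],[0,0,0]],[[0,0,-3],[0,0,0]],[[0,0,-4],[0,0,0]],[[0,0,-4],[0,0,0]],[[0,0,-5],[0,0,0]],[[0,0,-5],[0,0,0]],[[0,0,-5],[0,0,0]],[[0,0,-5],[0,0,0]]]}}

```text
t: 6.48
position: [0.5171, -0.1494, 0.0343]
orientation: [1.452, 1.031, -1.452]
wrist_force: [-0.3, -0.1, 0.4]
finger_gap: -0.0004
```

Request:
{"name": "play_rows", "arguments": {"increments": [[[0,0,-5],[0,0,0]],[[0,0,-5],[0,0,0]],[[0,0,-5],[0,0,0]],[[0,0,-5],[0,0,0]],[[0,0,-5],[0,0,0]],[[0,0,-5],[0,0,0]],[[0,0,-5],[0,0,0]],[[0,0,-5],[0,0,0]],[[0,0,-5],[0,0,0]],[[0,0,-5],[0,0,0]],[[0,0,-5],[0,0,0]],[[0,0,-5],[0,0,0]],[[0,0,-5],[0,0,0]],[[0,0,-5],[0,0,0]],[[0,0,-5],[0,0,0]],[[0,0,-5],[0,0,0]],[[0,0,-5],[0,0,0]],[[0,0,-5],[0,0,0]],[[0,0,-5],[0,0,0]],[[0,0,-5],[0,0,0]]]}}

```text
t: 8.15
position: [0.5501, -0.0551, 0.0343]
orientation: [1.452, 1.031, -1.452]
wrist_force: [0.1, -0.8, 0.6]
finger_gap: 0.0002
```

```bash
python3 - <<'E'
from h import *
s=env.observe();print(s["t"],s["position"],s["wrist_force"])
p=np.array(s["position"][:2])-[.559,-.028];d=np.array([np.cos(1.24),np.sin(1.24)]);print(p@d,p@[-d[1],d[0]])
i=env.camera_info("wrist");im=env.read_camera("wrist");print([(np.round(q["position"],4),q["score"]) for q in env.tip_of("wrist","ball_center")[:2]])
for n in("ramp","catch_edge","top_stop","seat"):print(n,[(np.round(q["position"],4),round(q["score"],2)) for q in env.tip_of("wrist",n)[:2]])
cv2.imwrite("pics/w3.png",im[:,:,::-1])
E
```

```text
8.15 [ 0.55005069 -0.05511892  0.03430127] [ 0.14210367 -0.82526273  0.55929944]
-0.028555344375150598 -0.000344013935970546
[(array([ 0.553 , -0.0289,  0.0402]), 0.93)]
ramp [(array([ 0.5551, -0.0292,  0.0241]), 0.96)]
catch_edge []
top_stop [(array([ 0.5586, -0.0291,  0.0369]), 0.66)]
seat []
```

View pics/w3.png

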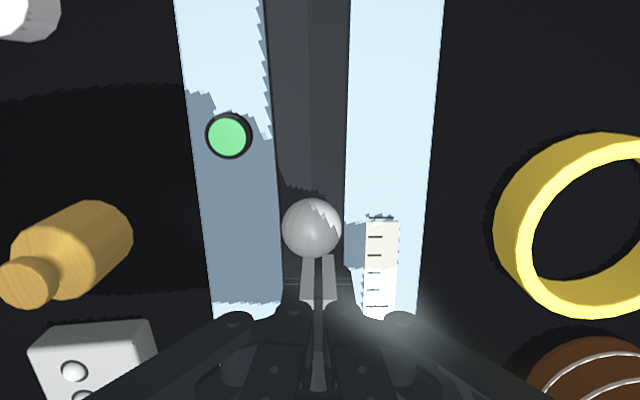

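The ball is touching the fingertips at (311,228), about 2.5 mm left of the finger centre at 318. I'll correct that sideways while climbing.

Request:
{"name": "play_rows", "arguments": {"increments": [[[0,-0.5,-3.5],[-0.01,0,0]],[[-1.06,-0.5,-5],[0,0,0]],[[-1.06,-0.5,-5],[0,0,0]],[[-1.06,-0.5,-5],[0,0,0]],[[-1.06,-0.5,-5],[0,0,0]],[[-1.06,0,-5],[0,0,0]],[[-1.06,0,-5],[0,0,0]],[[-1.06,0,-5],[0,0,0]],[[-1.06,0,-5],[0,0,0]],[[-1.06,0,-5],[0,0,0]],[[-1.06,0,-5],[0,0,0]],[[-1.06,0,-5],[0,0,0]],[[-1.06,0,-5],[0,0,0]],[[-1.06,0,-5],[0,0,0]],[[-1.06,0,-5],[0,0,0]],[[-1.06,0,-5],[0,0,0]],[[-1.06,0,-5],[0,0,0]],[[-1.06,0,-5],[0,0,0]],[[-1.06,0,-5],[0,0,0]],[[-1.06,0,-5],[0,0,0]]]}}

```text
t: 10.12
position: [0.5791, 0.0388, 0.0546]
orientation: [1.445, 1.037, -1.446]
wrist_force: [-0.9, -5.5, 3.3]
finger_gap: -0.0001
```

```bash
python3 - <<'E'
from h import *
s=env.observe();print(s["t"],s["position"],s["wrist_force"])
im=env.read_camera("wrist")
for n in("ball_center","catch_edge","top_stop","seat"):print(n,[(np.round(q["position"],4),round(q["score"],2)) for q in env.tip_of("wrist",n)[:2]])
a=cv2.resize(env.read_camera("side")[120:320,230:430],(400,400),interpolation=2)
cv2.imwrite("pics/w4.png",np.hstack([im[:,120:520],a])[:,:,::-1])
E
```

```text
10.1167 [0.57906639 0.03880557 0.05458841] [-0.89518903 -5.47565249  3.26613971]
ball_center [(array([0.585 , 0.0625, 0.0589]), 0.57)]
catch_edge [(array([0.6069, 0.1232, 0.062 ]), 0.9)]
top_stop [(array([ 0.4382, -0.0158,  0.0283]), 0.37)]
seat [(array([0.6095, 0.1305, 0.0742]), 0.85)]
```

View pics/w4.png

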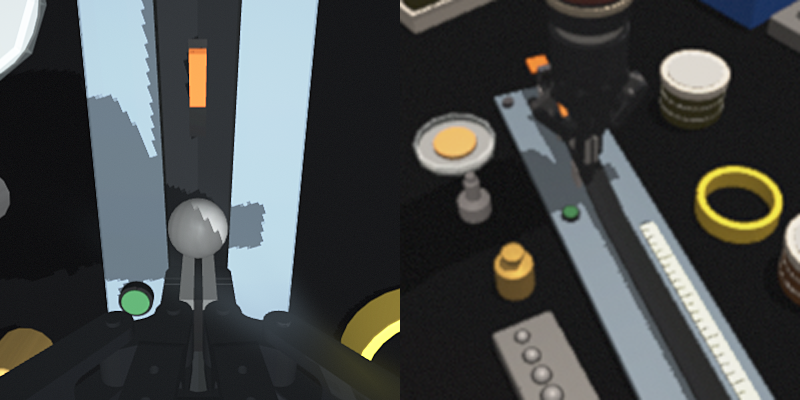

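The ball is at (198,228) with the fingertips centred behind it, and the catch is straight ahead at (198,78), up. The 5.5 N reading comes from the vertical face wedging the ball against the slope. I'll tilt the tool square to the slope and carry on.

Request:
{"name": "play_rows", "arguments": {"increments": [[[0,0,0],[0,0.05,0]],[[0,0,0],[0,0.05,0]],[[1.5,0,0],[0,0.05,0]],[[1.5,0,0],[0,0.05,0]],[[2,0,0],[0,0.009,0]],[[0,0,-2],[0,0,0]],[[0,0,-4],[0,0,0]],[[0,0,-4],[0,0,0]],[[0,0,-4],[0,0,0]],[[0,0,-4],[0,0,0]],[[0,0,-4],[0,0,0]],[[0,0,-4],[0,0,0]],[[0,0,-4],[0,0,0]],[[0,0,-4],[0,0,0]],[[0,0,-4],[0,0,0]]]}}

```text
t: 11.67
position: [0.5914, 0.0749, 0.0575]
orientation: [1.622, 1.164, -1.314]
wrist_force: [-0.6, -2.2, 1.1]
finger_gap: -0.0
```

```bash
cat > chk.py <<'E'
from h import *
import sys
s=env.observe();print(s["t"],s["position"],s["wrist_force"])
p=np.array(s["position"]);d=np.array([np.cos(1.25),np.sin(1.25)]);X=(p[:2]-[.559,-.028])@d
print("ramp x,z of TCP",X*c+(p[2]-.024)*s_ if 0 else (X*np.cos(.20944)+(p[2]-.024)*np.sin(.20944)),-X*np.sin(.20944)+(p[2]-.024)*np.cos(.20944))
im=env.read_camera("wrist")
for n in("ball_center","catch_edge","top_stop"):print(n,[(np.round(q["position"],4),round(q["score"],2)) for q in env.tip_of("wrist",n)[:2]])
a=cv2.resize(env.read_camera("side")[110:260,240:390],(400,400),interpolation=2)
cv2.imwrite(sys.argv[1],np.hstack([im[:,120:520],a])[:,:,::-1])
E
python3 chk.py pics/w5.png
```

```text
11.6667 [0.59137019 0.07487722 0.0574993 ] [-0.57116085 -2.19505504  1.09757543]
ramp x,z of TCP 0.11244436972087554 0.010346847795063802
ball_center [(array([0.5971, 0.1002, 0.0681]), 0.93)]
catch_edge [(array([0.6105, 0.1261, 0.0647]), 0.95)]
top_stop [(array([0.6147, 0.1492, 0.0776]), 0.93)]
```

View pics/w5.png

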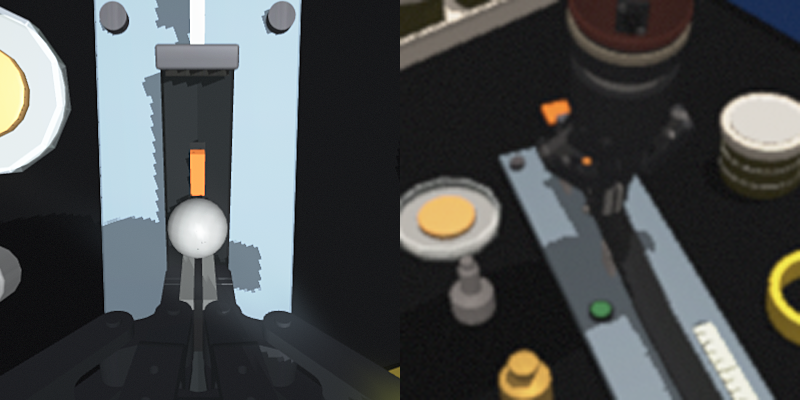

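The ball is at (197,227), just at the foot of the catch, and the top stop is at (197,57). I'll keep pushing slowly over the catch.

Request:
{"name": "play_rows", "arguments": {"increments": [[[-0.5,0,-3],[0,0,0]],[[-0.5,0,-3],[0,0,0]],[[0,0,-3],[0,0,0]],[[0,0,-3],[0,0,0]],[[0,0,-3],[0,0,0]],[[0,0,-3],[0,0,0]],[[0,0,-3],[0,0,0]],[[0,0,-3],[0,0,0]],[[0,0,-3],[0,0,0]],[[0,0,-3],[0,0,0]],[[0,0,-2],[0,0,0]],[[0,0,-2],[0,0,0]],[[0,0,-2],[0,0,0]],[[0,0,-2],[0,0,0]],[[0,0,-2],[0,0,0]],[[0,0,-2],[0,0,0]]]}}

```text
t: 13.25
position: [0.6043, 0.1134, 0.0671]
orientation: [1.622, 1.164, -1.314]
wrist_force: [-0.9, -2.1, 0.6]
finger_gap: -0.0001
```

```bash
python3 chk.py pics/w6.png
```

```text
13.25 [0.604331   0.11343485 0.06705823] [-0.8907974  -2.12466637  0.64000578]
ramp x,z of TCP 0.15422031790300378 0.011239566634683049
ball_center []
catch_edge []
top_stop [(array([0.615 , 0.1511, 0.0767]), 0.84)]
```

View pics/w6.png

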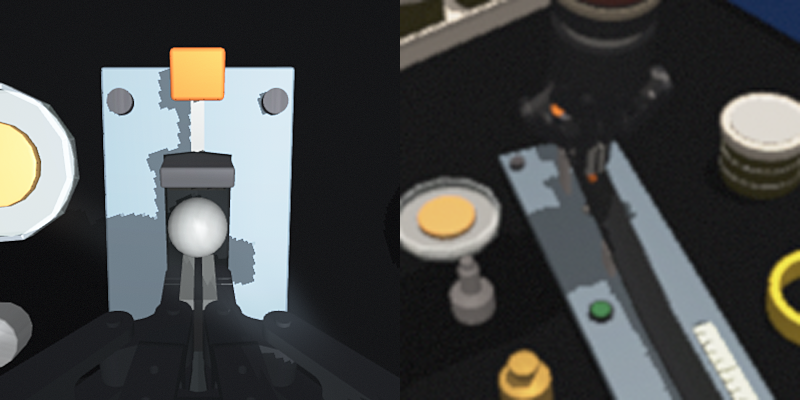

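The ball is at (198,227), close to the stop face at (197,187). A few more slow millimetres, watching the force.

Request:
{"name": "play_rows", "arguments": {"increments": [[[0,0,-1],[0,0,0]],[[0,0,-1],[0,0,0]],[[0,0,-1],[0,0,0]],[[0,0,0],[0,0,0]]]}}

```text
t: 13.83
position: [0.6054, 0.1161, 0.0678]
orientation: [1.622, 1.164, -1.314]
wrist_force: [-1.4, -1.6, 1.4]
finger_gap: 0.0001
```

Request:
{"name": "play_rows", "arguments": {"increments": [[[0,0,-0.5],[0,0,0]],[[0,0,-0.5],[0,0,0]],[[0,0,0],[0,0,0]]]}}

```text
t: 14.08
position: [0.6056, 0.1169, 0.0679]
orientation: [1.622, 1.164, -1.314]
wrist_force: [1.0, -1.6, 1.0]
finger_gap: 0.0001
```

Request:
{"name": "play_rows", "arguments": {"increments": [[[0,0,1],[0,0,0]],[[0,0,1],[0,0,0]],[[0,0,1],[0,0,0]],[[0,0,1],[0,0,0]],[[0,0,1],[0,0,0]],[[0,0,1],[0,0,0]],[[0,0,1],[0,0,0]],[[0,0,1],[0,0,0]],[[0,0,0],[0,0,0]]]}}

```text
t: 14.83
position: [0.603, 0.1093, 0.0662]
orientation: [1.622, 1.164, -1.314]
wrist_force: [-0.3, -1.3, 0.0]
finger_gap: 0.0001
```

```bash
python3 chk.py pics/w7.png
```

```text
14.8333 [0.60302609 0.10931667 0.06621433] [-0.29867658 -1.28509935  0.03151752]
ramp x,z of TCP 0.14981969494974032 0.011312187644853828
ball_center [(array([0.6093, 0.135 , 0.0768]), 0.58)]
catch_edge [(array([0.6075, 0.1217, 0.0658]), 0.74)]
top_stop [(array([0.6146, 0.1503, 0.0787]), 0.74)]
```

View pics/w7.png

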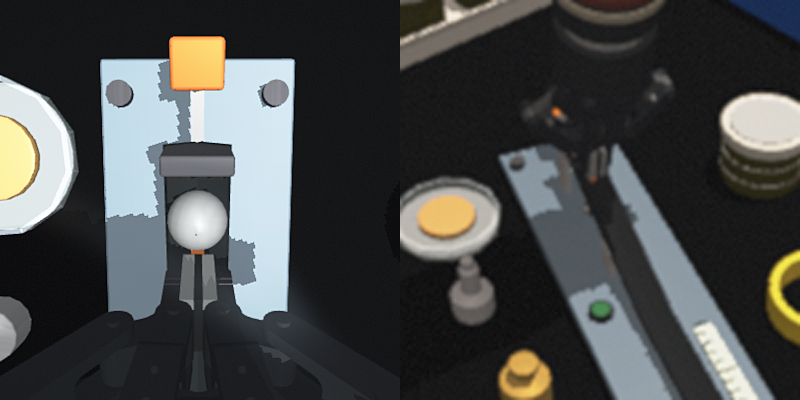

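The finger has backed off and orange shows between it and the ball, so the ball at (198,220) is resting on the catch. I'll retreat and lift clear.

Request:
{"name": "play_rows", "arguments": {"increments": [[[0,0,2],[0,0,0]],[[0,0,3],[0,0,0]],[[0,0,4],[0,0,0]],[[0,0,4],[0,0,0]],[[0,0,4],[0,0,0]],[[-5,0,3],[0,0,0]],[[-10,0,0],[0,0,0]],[[-15,0,0],[0,0,0]],[[-15,0,0],[0,0,0]],[[-15,0,0],[0,0,0]],[[-15,0,3],[0,0,0]],[[-15,0,5],[0,0,0]],[[-10,0,5],[0,0,0]],[[0,0,0],[0,0,0]],[[0,0,0],[0,0,0]],[[0,0,0],[0,0,0]]]}}

```text
t: 16.42
position: [0.5858, 0.0594, 0.1568]
orientation: [1.622, 1.164, -1.315]
wrist_force: [-0.2, -0.2, 0.3]
finger_gap: 0.0002
```

```bash
python3 chk.py pics/w8.png;python3 - <<'E'
from h import *
env.read_camera("scene")
for n in("ball_center","jar_green_mid","jar_brown_mid","tape_roll_mid","dish_mid","probe_mid","weight_mid","ball_case_mid"):print(n,[(np.round(q["position"],4),round(q["score"],2)) for q in env.tip_of("scene",n)[:1]])
E
```

```text
16.4167 [0.58582393 0.05937891 0.15675155] [-0.18896246 -0.15625433  0.3017101 ]
ramp x,z of TCP 0.1169832222407215 0.11085170457349904
ball_center [(array([0.612 , 0.1372, 0.0742]), 0.69)]
catch_edge [(array([0.6064, 0.1201, 0.0637]), 0.68)]
top_stop [(array([0.6164, 0.1516, 0.079 ]), 0.81)]
ball_center [(array([ 0.4379, -0.0109,  0.026 ]), 0.57)]
jar_green_mid [(array([0.7703, 0.0603, 0.0309]), 0.83)]
jar_brown_mid [(array([ 0.6739, -0.2045,  0.0307]), 0.85)]
tape_roll_mid [(array([ 0.6864, -0.0913,  0.0142]), 0.6)]
dish_mid [(array([0.5047, 0.1961, 0.0062]), 0.93)]
probe_mid [(array([0.4668, 0.0983, 0.031 ]), 0.7)]
weight_mid [(array([ 0.4368, -0.0119,  0.0247]), 0.55)]
ball_case_mid [(array([ 0.3946, -0.1205,  0.0081]), 0.72)]
```

View pics/w8.png

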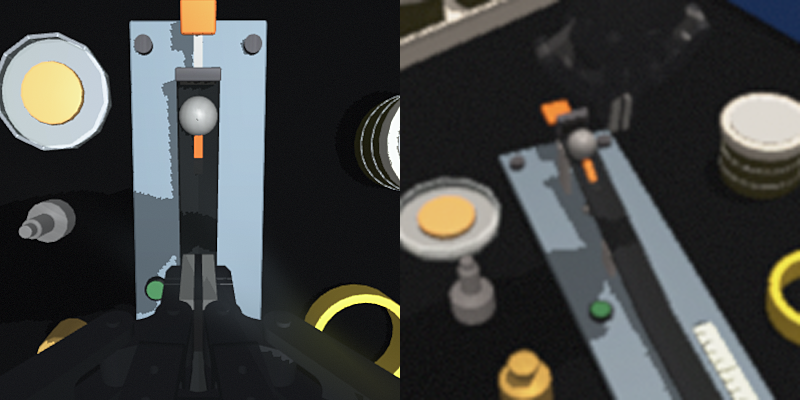

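The ball rests at (198,116) between the catch at (198,147) and the top stop. The arm is clear and the bystanders haven't moved, so I'm handing in.

```bash
python3 -c "
from cell import env
print(env.close_job())"
```

```text
the job is handed in; nothing more can be done
None
```

The steel ball is at the top of the slope, held by the orange catch. I pushed it by closed fingertips along the run-out, up the ramp and over the catch, then backed off, lifted clear and handed in at about 16.5 s.

- **Ball held:** when the finger backed off, a gap opened between it and the ball. In the last view the ball lies between the raised catch and the top stop, at about [0.612, 0.137, 0.074], within about 4 mm of the seat position I had fitted.
- **Robot clear:** the wrist force was close to zero at the end, and the highest reading I saw was about 6.5 N.
- **Bystanders:** all seven read within about 5 mm of their first positions, which is about what the detector can resolve.
- **Readings that disagreed:**
  - The scene camera's last ball detection was wrong: it reported the brass weight's position. I relied on the wrist camera and the side view instead.
  - Part-way up, the vertical fingers were wedging the ball. I tilted them square to the slope and the force fell to about 2.5 N.

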